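Put a spent battery pack on charge through the sprung dust flap

TASK

Put the spent battery pack with the yellow top on charge: lift it out of the wooden rack, push the sprung blue dust flap of the charger's free bay open with the pack's foot and slide the pack down the shaft past it until the contact jaws have clicked into its flanks and its foot is felt to land on the contact block; then let go, leaving it upright. It goes in with gentle hand pressure: never ram or drop it or press it on the block with more than 30 N, and leave everything else where it is.

Things in the scene. Friction and masses are not known exactly. Their poses are not given: they have to be found in the camera images.
- pack_mid (a point): centre (half-way up) of the spent battery pack: an upright grey block 30 mm (x) by 46 mm (y) by 102 mm (z), 0.2 to 0.35 kg, with a yellow top 14 mm high; the same either way round. It stands in one of the rack's end pockets, its foot 5 mm above the table. Grip it by its flanks (the faces at +y and -y, 46 mm apart), near the top.
- pack_foot (a point): centre of that pack's foot, 51 mm below its centre. Each flank has a contact recess 3.5 mm deep between 11 and 21 mm above the foot; the lowest 3 mm of the foot are 41 mm wide.
- pack_blue_mid (a point): centre of a second, charged pack of the same shape with a blue top, in the other end pocket of the rack: leave it alone
- rack: fixed wooden rack 146 mm (x) by 84 mm (y) by 41 mm high, origin at the centre of its underside; three pockets in a row along x, the end ones 40 mm either side of the origin and 36 mm deep, with about 2 mm of play round a pack. Packs stand with their axes along those of the rack.
- charger: fixed grey two-bay battery charger, 64 mm high (black hinge cowl at its far side 72 mm). Origin at table level on the axis of the FREE bay; x points from the shaft's near wall to the flap's hinge. Reaches from -25 to +62 mm in x, -49 to +149 mm in y. The other bay, 98 mm away at +y, holds a fixed blue-topped pack 58 mm above the charger's top.
- bay_mouth (a point): centre of the free bay's mouth at the charger's top, 64 mm above the table, axes as the charger's. The pack goes straight down centred here, flanks to +y and -y. Near wall 16.5 mm to -x, side walls 24.5 mm to +y and -y (1.5 mm of play a side), each with a 4 mm 45-degree lead-in at the top; to +x the shaft is open 27 mm to the flap's hinge.
- bay_bottom (a point): point 54 mm below the mouth: the lowest place where the pack's foot can be home. A rigid contact block, set to suit the pack, makes home anywhere from 36 to 54 mm below the mouth, unseen and unmeasured: feel for it. Two sprung jaws on it resist with 7 to 10 N from 13 mm before home, then drag with about 4 N, and snap into the recesses 1 to 3 mm before the foot lands.
- flap (a joint): angle (rad) of the blue sprung dust flap over the free bay: 0 closed (level, 4 mm below the charger's top), growing as its free edge swings down into the shaft; about 1.3 against an inserted pack, stop at 1.45. Spring 0.12 N m closed, 0.2 N m open: 10 to 12 N as the foot first presses it, then some 5 N on the pack towards the near wall (-x).
- flap_hinge (a point): middle of the flap's hinge line, which runs along the charger's y; the flap is 41 mm long (to -x) and 47 mm wide, 3 mm thick
- jaw_left (a joint): spread (m) of the sprung contact jaw at +y inside the shaft: 0 at rest or clicked into the recess, about 0.0015 (up to 0.003) while the pack's flank forces it apart
- jaw_right (a joint): the same for the jaw at -y
- hexkey: T-handled hex key lying on the table, steel blade 125 mm, black handle 90 mm; origin at the handle's middle, on the table: leave it alone
- rods: wooden cradle 60 by 150 mm with two steel guide rods 16 mm thick and 170 mm long; origin at the centre of its underside: leave it alone
- bin: blue open parts bin 130 by 100 by 55 mm, origin at the centre of its underside: leave it alone
Not all that is in view belongs to the job. Leave any green look-alike of the part that bears pack_mid alone.

How it is judged:
On the way, in this order (a step that is already met when the one before it is completed fails the run):
1. the pack's foot is in the shaft's mouth and holds the flap open (value of joint flap above 0.6 rad and z of pack_mid in the frame of bay_mouth below 0.04 m and horizontal distance between pack_mid and bay_mouth below 0.02 m), for 0.05 s.
2. the contact jaws have been forced apart by the pack's flanks (value of joint any of jaw_left, jaw_right above 0.001 m and value of joint flap above 0.9 rad), for 0.02 s.
At the end, for the whole second after the job is handed in: the pack stands upright (within 0.08 rad) in the free bay, within 6 mm of its axis, pushed down so far that both contact jaws have closed into its flank recesses (spread under 0.5 mm, centre less than 16 mm above the charger's top), the flap resting against it, the pack at rest (z of pack_mid in the frame of bay_mouth below 0.016 m and value of joint each of jaw_left, jaw_right below 0.0005 m and value of joint flap above 1 rad and horizontal distance between pack_mid and bay_mouth below 0.006 m and angle between pack_mid's own z axis and vertical below 0.08 rad and linear speed of pack below 0.02 m/s); the robot touches nothing.
It fails at once if the pack's foot is pressed on the contact block with more than 30 N (contact force between pack and block_c0 above 30 N).
It fails at once if the pack is rammed on the charger, all contacts with its walls, flap and jaws together above 50 N (contact force between pack and charger above 50 N).
It fails at once if another thing is shifted by more than 15 mm (distance of any of pack_blue_mid, hexkey, rods, bin from where it was at the start of the episode above 0.015 m).
It also fails if it takes over 61 s, if anything falls off the work surface, if the arm or the gripper's body presses on something with over 40 N, if the wrist force passes 120 N, or if a joint passes its speed limit or range.

ROBOT

A 6-joint arm with a two-finger parallel gripper is mounted at the origin on the work surface. World frame = base frame: x ahead of the robot, y to its left, z up, the work surface at z = 0. Lengths are in m, angles in rad, forces in N, time in s.
With the tool pointing down it reaches from about 0.3 to 0.775 m from the base axis. Payload 14.6 kg.
Tool frame: the origin (TCP) lies at the very end of the fingers, on their centre line; the grasp point (between the pads) lies 19 mm behind it (ctrl.tcp_to_grasp is the distance from the TCP to the grasp point, in m); z points along the fingers, y is the line along which they close (so a half turn about z gives the same grasp; the last joint's range is limited). The gripper opens to 94 mm and grips with 3 to 60 N. Pads are 16 mm wide; open, the fingers measure 119 mm over their backs; the gripper's body (75 mm by 177 mm) begins 78 mm behind the grasp point.
Start: joints at [1.132, 0.3, 1.521, -0, 1.321, -0.067], TCP at [0.2, 0.512, 0.205] pointing down, gripper open.
Joint ranges: [-3.03, 3.03], [-0.79, 2.21], [0.23, 2.52], [-1.04, 4.18], [0, 3.07], [-2.55, 2.55]. Speed limits (rad/s): [2.22, 2.22, 2.57, 3.14, 3.14, 3.14].

INTERFACE

Orientations are given as a unit quaternion [w, x, y, z].
In Python, from bench import telemetry, imaging, ctrl, spotter gives the robot as it stands.
- The arm moves only by the tool apply_moves, never from a script. Its argument "motion" is a list of rows, each a list of 7 numbers: the closure, from 0 (fully open) to 1 (shut), then the shift along the tool's x, y, z normalised to -1 to 1, where 1 is 0.3 m, then the turn, a rotation vector about the tool's x, y, z normalised to -1 to 1, where 1 is pi rad. In form: [[gripper, x, y, z, wx, wy, wz], ...]. A call has 1 to 5 rows; each row is the pose to reach, as a shift and turn from the pose commanded when the call began, along the tool's axes at that moment, turning the shorter way round; what a row does not reach only later rows make up. A row lasts 1/12 s, in which the tool goes at most 41.7 mm and 7.16 degrees, less where a joint would pass 70% of its speed; a pose out of reach is approached as far as the arm can. A call with a number of a shift or a turn outside -1 to 1 is refused whole. A call with a gripper value outside its range is refused whole. The fingers move at their own pace and stop on an object; "grip_force" is the grip in N (left out, the last holds). Time passes only in rows, so rows that repeat a pose let the fingers close. It gives the time, the measured TCP pose, the force, the opening and the grip force at its end, in the units of the state.
- telemetry.state(): the state, without advancing time (a new reading comes with each control period).
- imaging.read_camera(name): name is "scene" or "side" or "wrist"; returns a dict with "img" (400x640x3 uint8, red, green, blue), "depth" (400x640 float32, m along the optical axis (not along the pixel's ray), 0 where there is no reading), "vfov" (degrees; the focal length in pixels is half the picture's height over the tangent of half this angle, whatever the lens; pixels are square), "cx", "cy" (the principal point, pixels), "k1" (the pictures are not rectified: a ray, as slopes to the right and down, at radius r is drawn at 1 + k1 r^2 times it, then the intrinsics apply), "rvec" (rotation vector, rad) and "tvec" (3), from world to camera coordinates, as OpenCV has them. Camera axes: x right, y down, z forward; pixel columns grow to the right and rows downward; lengths in m; the calibration is good to about 2 mm. A picture is of the moment at which its call begins.
- ctrl.finish_job(): hands the job in; it is judged then, once.
Trained networks look in the newest picture that a camera, given by its name, has taken for a name from the list of things; names that differ only in an ending like _2 or _b are one class to them, and where a whole thing is asked for, a point or a joint stands for the part that bears it (a point fixed in the world has none). Each returns a list of dicts, best first, with "score" (0 to 1); they miss things now and then, are a little off and sometimes report something else, mostly with a low value. They report only what shows in the picture. A call takes as long as a camera call. They do not tell look-alikes from the thing itself.
- spotter.look_for(camera, thing): "xy" ([column, row] as shares, 0 to 1, of the picture: columns of its width, rows of its height, amid what is visible of it).
- spotter.outline_of(camera, thing): "region" (400x640 bool, what is visible of it) and "xy" ([column, row] as shares, 0 to 1, of the picture: columns of its width, rows of its height, amid what is visible of it).
The state is a dict: "time_s": time; "joints": joint angles; "qd": joint speeds; "joint_efforts": joint torques, N m; "ee_pos": TCP position; "orientation": TCP orientation; "force": force on the tool from outside, world axes, zero at the start; "moment": the same for the moment, N m; "opening": finger opening in m; "grasp_force": force on a finger pad.
Only numpy, scipy, OpenCV 4.12 (cv2) and the standard library are available. Lean on these libraries where they do the work, as an engineer would, in place of code of your own. Each camera call takes 0.05 s, during which the arm holds its last target. There are 200 camera calls.

## Working session

There is one attempt and no reset: what is moved stays moved. The work goes in short steps, Python scripts to look and compute and a tool call to move; the robot and the scene stay as the last step left them, time stands still between calls to the robot, and variables do not carry over. Pictures are saved under pics/ and viewed, at most 10 in all, crops included, and the job is handed in when it is done.

Besides the shell and the picture viewer there is one more tool, called after "Request:" by a JSON object that holds its "method" and its "body", one argument or row to a line. apply_moves: Moves the arm, as the interface text tells. Its arguments: {"type":"object","properties":{"motion":{"type":"array","items":{"type":"array","items":{"type":"number"}}},"grip_force":{"type":"number"}},"required":["motion"]}

```bash
mkdir -p pics; cat > h.py <<'E'
import numpy as np, cv2
from bench import telemetry, imaging, ctrl, spotter
def cam(n):
    c=imaging.read_camera(n); h,w=c["img"].shape[:2]
    f=h/2/np.tan(np.radians(c["vfov"])/2)
    c["K"]=np.array([[f,0,c["cx"]],[0,f,c["cy"]],[0,0,1.]]); c["D"]=np.array([c["k1"],0,0,0.])
    c["R"]=cv2.Rodrigues(np.array(c["rvec"],float))[0]; c["t"]=np.array(c["tvec"],float); return c
def pts(c,uv):  # world points from depth
    uv=np.atleast_2d(uv).astype(float)
    n=cv2.undistortPoints(uv[:,None],c["K"],c["D"])[:,0]
    d=c["depth"][np.clip(uv[:,1].round().astype(int),0,399),np.clip(uv[:,0].round().astype(int),0,639)]
    P=np.c_[n,np.ones(len(n))]*d[:,None]
    return (P-c["t"])@c["R"]
def cloud(c,mask=None,step=1):
    m=c["depth"]>0
    if mask is not None: m&=mask
    v,u=np.nonzero(m); uv=np.c_[u,v][::step]
    return pts(c,uv),uv
def proj(c,P):
    return cv2.projectPoints(np.atleast_2d(P).astype(float),np.array(c["rvec"],float),c["t"],c["K"],c["D"])[0][:,0]
def save(c,name,box=None,z=1):
    im=c["img"][...,::-1]
    if box: im=im[box[1]:box[3],box[0]:box[2]]
    cv2.imwrite("pics/"+name,cv2.resize(im,None,fx=z,fy=z,interpolation=cv2.INTER_CUBIC))
E
python3 - <<'E'
from h import *
s=telemetry.state(); print({k:np.round(v,3).tolist() for k,v in s.items()}, ctrl.tcp_to_grasp)
a=cam("scene"); b=cam("side")
cv2.imwrite("pics/a.png",cv2.resize(np.vstack([a["img"],b["img"]])[...,::-1],(480,600),interpolation=cv2.INTER_AREA))
for n,c in(("scene",a),("side",b)):
    print(n,"campos",(-c["R"].T@c["t"]).round(3))
    for th in("pack_mid","pack_blue_mid","rack","charger","flap","hexkey","rods","bin"):
        for r in spotter.outline_of(n,th)[:4]:
            P,_=cloud(c,r["region"]); uv=np.array(r["xy"])*[640,400]
            print(th,round(r["score"],2),uv.round(),r["region"].sum(),np.median(P,0).round(3) if len(P) else None)
save(a,"scene.png"); save(b,"side.png")
E
```

```text
{'time_s': 0.0, 'joints': [1.132, 0.3, 1.522, 0.0, 1.321, -0.067], 'qd': [-0.0, -0.002, -0.001, 0.002, 0.002, -0.001], 'joint_efforts': [-0.001, -53.18, -35.274, 0.071, 0.024, -0.0], 'ee_pos': [0.2, 0.512, 0.205], 'orientation': [-0.0, 0.185, 0.983, -0.001], 'force': [0.336, -0.296, 0.197], 'moment': [-0.03, -0.008, 0.005], 'grasp_force': 0.0, 'opening': 0.094} 0.0188
scene campos [ 1.359 -0.013  0.896]
pack_mid 0.87 [310. 169.] 586 [ 0.369 -0.136  0.063]
pack_mid 0.81 [301. 212.] 544 [ 0.552 -0.152  0.088]
pack_mid 0.21 [448. 229.] 4063 [0.571 0.22  0.063]
pack_blue_mid 0.97 [297. 181.] 372 [ 0.474 -0.17   0.097]
rack 0.92 [296. 227.] 935 [ 0.553 -0.157  0.009]
charger 0.92 [456. 232.] 4153 [0.571 0.22  0.063]
flap 0.5 [427. 217.] 198 [0.521 0.165 0.06 ]
hexkey 0.95 [347. 205.] 315 [ 0.453 -0.034  0.016]
hexkey 0.54 [453. 234.] 4172 [0.571 0.219 0.063]
rods 0.57 [306. 280.] 1380 [ 0.715 -0.112  0.025]
bin 0.92 [192. 214.] 2331 [ 0.535 -0.431  0.022]
side campos [ 0.064 -0.637  0.873]
pack_mid 0.89 [329. 213.] 790 [ 0.529 -0.162  0.086]
pack_mid 0.81 [256. 264.] 1131 [ 0.347 -0.15   0.068]
pack_blue_mid 0.58 [306. 239.] 818 [ 0.452 -0.181  0.089]
rack 0.75 [321. 254.] 1500 [ 0.481 -0.191  0.016]
charger 0.95 [223. 144.] 3016 [0.53  0.187 0.061]
hexkey 0.59 [261. 222.] 469 [ 0.444 -0.036  0.015]
rods 0.73 [365. 180.] 1286 [ 0.705 -0.119  0.024]
```

View pics/scene.png

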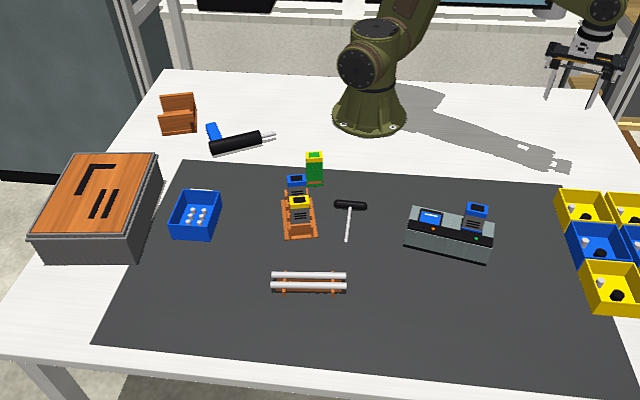

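View pics/side.png

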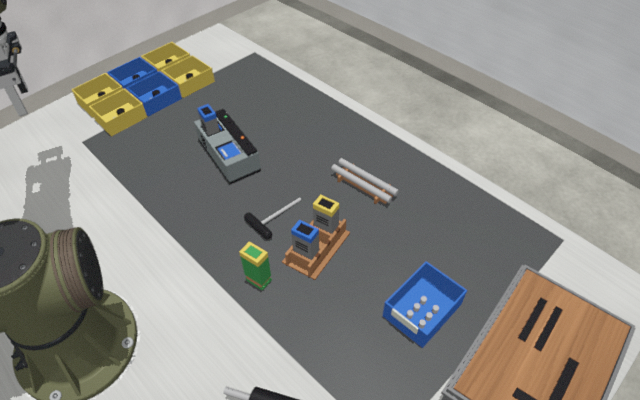

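The candidates are scene (300,212)/side (326,213), a grey block with a yellow top standing in the rack's end pocket, and scene (314,168)/side (256,264), a green block with a yellow top outside the rack. The grey one fits the description. The green one is the look-alike. The charger is at scene (450,232), its free bay at the -y end and its cowl towards +x. Next I'll use the wrist camera near the charger and the rack.

```bash
cat >> h.py <<'E'
from scipy.spatial.transform import Rotation as Ro
def plan(pos,yaw,cmd=None):
    """tool pointing down, tool y at world angle yaw+90deg (mod 180): print shift/turn numbers"""
    s=telemetry.state(); q=np.array(s["orientation"]); p=np.array(s["ee_pos"]) if cmd is None else np.array(cmd)
    R=Ro.from_quat(q[[1,2,3,0]])
    best=None
    for k in(0,np.pi):
        y=np.array([-np.sin(yaw+k),np.cos(yaw+k),0]); z=np.array([0,0,-1.]); x=np.cross(y,z)
        rv=(R.inv()*Ro.from_matrix(np.c_[x,y,z])).as_rotvec()
        if best is None or np.linalg.norm(rv)<np.linalg.norm(best): best=rv
    sh=R.inv().apply(np.array(pos)-p)/0.3
    print("shift",sh.round(4),"turn",(best/np.pi).round(4),"rows>=",max(np.linalg.norm(sh)*.3/.0417,np.degrees(np.linalg.norm(best))/7.16).round(1))
E
python3 -c "
from h import *
plan([.5,.14,.33],0); print(np.linalg.norm(cam('wrist')['t']))"
```

```text
shift [-1.3832 -0.793  -0.4152] turn [-0.     -0.     -0.1184] rows>= 11.9
0.6752230833356814
```

Request:
{"method": "apply_moves", "body": {
  "motion": [
    [0,-0.14,-0.08,-0.04,0,0,0],
    [0,-0.27,-0.16,-0.08,0,0,0],
    [0,-0.41,-0.24,-0.12,0,0,0],
    [0,-0.54,-0.32,-0.16,0,0,0],
    [0,-0.68,-0.4,-0.2,0,0,0]
  ]
}}

```text
time_s: 1.37
ee_pos: [0.3253, 0.3521, 0.2573]
orientation: [0.0, 0.185, 0.983, 0.0]
force: [1.1, 0.6, 0.3]
opening: 0.0941
grasp_force: 0.0
```

Request:
{"method": "apply_moves", "body": {
  "motion": [
    [0,-0.14,-0.08,-0.05,0,0,-0.03],
    [0,-0.27,-0.16,-0.1,0,0,-0.06],
    [0,-0.41,-0.24,-0.15,0,0,-0.09],
    [0,-0.54,-0.32,-0.2,0,0,-0.1184],
    [0,-0.68,-0.4,-0.22,0,0,-0.1184]
  ]
}}

```text
time_s: 1.78
ee_pos: [0.449, 0.1951, 0.3169]
orientation: [0.001, -0.003, 1.0, 0.0]
force: [0.9, -0.3, 0.0]
opening: 0.0945
grasp_force: 0.0
```

Request:
{"method": "apply_moves", "body": {
  "motion": [
    [0,0,0,0,0,0,0],
    [0,0,0,0,0,0,0]
  ]
}}

```text
time_s: 1.95
ee_pos: [0.449, 0.1954, 0.3154]
orientation: [0.0, 0.002, 1.0, 0.0]
force: [-0.9, -0.5, 0.7]
opening: 0.0943
grasp_force: 0.0
```

```bash
python3 - <<'E'
from h import *
s=telemetry.state(); print(s["time_s"],s["ee_pos"],s["orientation"])
w=cam("wrist"); np.savez("w1.npz",**w); save(w,"w1.png"); print("cam",(-w["R"].T@w["t"]).round(3), w["R"].round(2).tolist())
for th in("charger","flap","pack_mid","rack"):
    for r in spotter.outline_of("wrist",th)[:3]:
        P,_=cloud(w,r["region"]); uv=np.array(r["xy"])*[640,400]
        print(th,round(r["score"],2),uv.round(),r["region"].sum(),np.median(P,0).round(3) if len(P) else None)
plan([.47,-.12,.33],0)
E
```

```text
1.95 [0.44898969 0.19540662 0.31543534] [1.45968581e-04 1.71985320e-03 9.99998508e-01 6.43631770e-05]
cam [0.372 0.195 0.495] [[0.0, 1.0, -0.0], [0.96, -0.0, 0.27], [0.27, -0.0, -0.96]]
charger 0.67 [335. 225.] 7716 [0.532 0.209 0.064]
flap 0.66 [305. 217.] 726 [0.524 0.164 0.06 ]
pack_mid 0.95 [101. 232.] 1422 [ 0.535 -0.139  0.095]
pack_mid 0.69 [ 90. 112.] 2066 [ 0.356 -0.122  0.086]
pack_mid 0.48 [192. 167.] 988 [ 0.449 -0.033  0.018]
rack 0.64 [122. 191.] 3411 [ 0.496 -0.143  0.023]
shift [-0.0731 -1.0593 -0.0495] turn [-0.     -0.0001  0.0006] rows>= 7.6
```

View pics/w1.png

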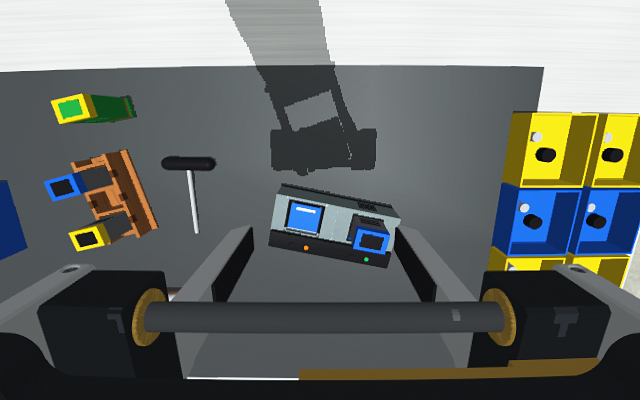

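The picture shows the grey, yellow-topped pack at (88,236) in the rack's +x pocket, the blue one at (62,187), and the green look-alike at (72,108). The charger's free bay and flap are at (305,217), with the cowl on the +x side. I'll take a closer view of the charger, then the rack.

Request:
{"method": "apply_moves", "body": {
  "motion": [
    [0,0.05,-0.04,0.1,0,0,0],
    [0,0.1,-0.08,0.2,0,0,0],
    [0,0.13,-0.12,0.3,0,0,0],
    [0,0.13,-0.12,0.3,0,0,0],
    [0,0.13,-0.12,0.3,0,0,0]
  ]
}}

```text
time_s: 2.62
ee_pos: [0.4088, 0.1613, 0.2256]
orientation: [-0.0, -0.0, 1.0, -0.0]
force: [1.0, 0.5, 1.8]
opening: 0.0941
grasp_force: 0.0
```

```bash
python3 - <<'E'
from h import *
s=telemetry.state(); print(s["time_s"],s["ee_pos"])
w=cam("wrist"); np.savez("w2.npz",**w); save(w,"w2.png"); print("f",w["K"][0,0])
for th in("charger","flap"):
    for r in spotter.outline_of("wrist",th)[:2]:
        P,_=cloud(w,r["region"]); uv=np.array(r["xy"])*[640,400]
        print(th,round(r["score"],2),uv.round(),r["region"].sum(),np.median(P,0).round(4))
plan([.40,-.12,.24],0)
E
```

```text
2.6167 [0.40877333 0.16125856 0.22562416]
f 290.53591832876924
flap 0.86 [323. 268.] 1038 [0.5233 0.1627 0.0601]
shift [ 0.0349 -0.939  -0.0435] turn [0.0003 0.0009 0.0003] rows>= 6.8
```

View pics/w2.png

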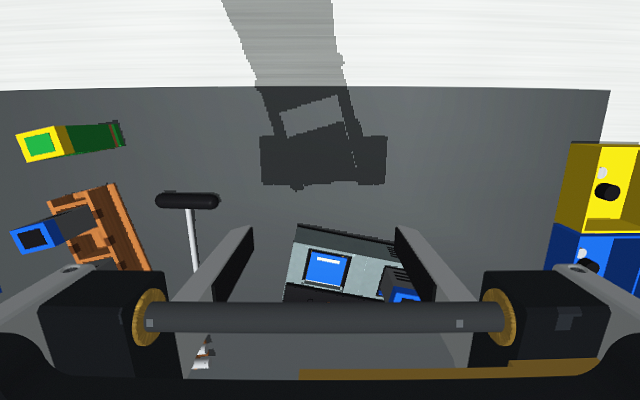

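The picture shows the flap at (326,268), with the charger's near edge running from (298,226) to (400,250).

```bash
cat > fit.py <<'E'
from h import *
def ld(f): return dict(np.load(f,allow_pickle=True))
def rect(P,trim=1.0):
    r=cv2.minAreaRect((P[:,:2]*1000).astype(np.float32)); return r
for f in("w1.npz","w2.npz","scene","side"):
    w=ld(f) if f[0]=="w" else cam(f)
    P,uv=cloud(w)
    hsv=cv2.cvtColor(w["img"],cv2.COLOR_RGB2HSV)[uv[:,1],uv[:,0]]
    tb=(np.abs(P[:,0]-.45)<.1)&(np.abs(P[:,1]-.05)<.04)&(P[:,2]<.01)
    print(f,"table z",P[tb,2].mean().round(4),P[tb,2].std().round(4))
    near=(np.hypot(P[:,0]-.53,P[:,1]-.2)<.16)
    top=near&(np.abs(P[:,2]-.064)<.002)&(hsv[:,1]<90)
    print(" top n",top.sum(),P[top,2].mean().round(4),rect(P[top]))
    cow=near&(P[:,2]>.069)&(P[:,2]<.075)&(hsv[:,2]<80)
    if cow.sum()>20: print(" cowl",cow.sum(),P[cow,2].mean().round(4),rect(P[cow]))
    bl=near&(hsv[:,0]>100)&(hsv[:,0]<125)&(hsv[:,1]>120)&(P[:,2]<.066)&(P[:,2]>.05)
    if bl.sum()>20: print(" flap",bl.sum(),P[bl].mean(0).round(4),rect(P[bl]))
E
python3 fit.py
```

```text
w1.npz table z 0.0006 0.0009
 top n 2293 0.064 ((540.9176025390625, 211.01161193847656), (199.47093200683594, 78.9646987915039), 78.92669677734375)
 cowl 1875 0.0721 ((550.2263793945312, 208.72132873535156), (195.69114685058594, 76.27676391601562), 78.1905746459961)
 flap 695 [0.5245 0.1641 0.0599] ((529.1778564453125, 190.10015869140625), (103.71684265136719, 41.729583740234375), 78.05731964111328)
w2.npz table z 0.0006 0.0008
 top n 2674 0.0641 ((540.3181762695312, 186.1577606201172), (149.23193359375, 86.1958999633789), 78.0240707397461)
 cowl 1120 0.072 ((542.705810546875, 186.38104248046875), (160.5280303955078, 50.67660903930664), 89.17061614990234)
 flap 974 [0.5242 0.1642 0.0601] ((529.71630859375, 190.805419921875), (104.43498229980469, 45.83454513549805), 79.89219665527344)
scene table z 0.0004 0.0018
 top n 667 0.0639 ((546.4954833984375, 212.44412231445312), (200.33987426757812, 90.39421844482422), 78.10860443115234)
 cowl 744 0.0719 ((555.4754638671875, 209.93807983398438), (197.38145446777344, 70.57998657226562), 78.84331512451172)
 flap 219 [0.5244 0.1745 0.0601] ((534.08154296875, 213.41925048828125), (148.31948852539062, 43.09125900268555), 72.39570617675781)
side table z -0.0003 0.0017
 top n 409 0.0635 ((540.3917846679688, 209.88052368164062), (200.3484344482422, 87.30351257324219), 80.19084930419922)
 cowl 415 0.0708 ((548.455322265625, 207.6607666015625), (198.1636962890625, 76.81214904785156), 77.80722045898438)
 flap 206 [0.5253 0.1692 0.0583] ((536.1787109375, 219.81796264648438), (161.41310119628906, 43.03618621826172), 74.6384506225586)
```

```bash
cat > fit2.py <<'E'
from h import *
from scipy.optimize import minimize
def ld(f): return dict(np.load(f,allow_pickle=True))
# label: body=1 if inside outer rectangle & z>.05, table=0 ; flap blue in rectangle
def prof(w,name):
    P,uv=cloud(w); near=np.hypot(P[:,0]-.53,P[:,1]-.2)<.17; P=P[near];uv=uv[near]
    hsv=cv2.cvtColor(w["img"],cv2.COLOR_RGB2HSV)[uv[:,1],uv[:,0]]
    body=P[(np.abs(P[:,2]-.064)<.003)|(np.abs(P[:,2]-.072)<.003)][:,:2]
    topg=P[(np.abs(P[:,2]-.064)<.003)&(hsv[:,1]<90)][:,:2]
    bl=P[(hsv[:,0]>100)&(hsv[:,0]<125)&(hsv[:,1]>120)&(np.abs(P[:,2]-.06)<.003)][:,:2]
    def fr(Q,a): c,s=np.cos(a),np.sin(a); return np.c_[Q@[c,s],Q@[-s,c]]
    # yaw: sharpness of the near edge: bins along y, min x, line fit (iterated)
    a=-.2
    for _ in range(4):
        q=fr(body,a); b=np.floor(q[:,1]/.006); xs=[];ys=[]
        for k in np.unique(b):
            m=b==k
            if m.sum()>8: xs.append(np.percentile(q[m,0],2)); ys.append(q[m,1].mean())
        xs,ys=np.array(xs),np.array(ys); g=np.abs(xs-np.median(xs))<.004
        p=np.polyfit(ys[g],xs[g],1); a-=np.arctan(p[0])
    q=fr(body,a); qg=fr(topg,a); qb=fr(bl,a)
    x0=np.percentile(fr(body,a)[:,0],1); 
    ylo,yhi=np.percentile(q[:,1],[.5,99.5])
    print(name,"yaw",np.degrees(a).round(2),"near x",(np.polyval(np.polyfit(ys[g],xs[g],1),.15)).round(4),"y lo/hi",ylo.round(4),yhi.round(4),"far x",np.percentile(q[:,0],99.5).round(4))
    f=np.abs(qb[:,1]-np.median(qb[qb[:,1]<.31,1]))<.03 ; qb=qb[f]
    print("  flap x",np.percentile(qb[:,0],[1,99]).round(4),"y",np.percentile(qb[:,1],[1,99]).round(4))
    return
for f in("w1.npz","w2.npz"): prof(ld(f),f)
for n in("scene","side"): prof(cam(n),n)
E
python3 fit2.py
```

```text
w1.npz yaw -11.97 near x 0.4482 y lo/hi 0.2202 0.4161 far x 0.5322
  flap x [0.458  0.4985] y [0.2454 0.293 ]
w2.npz yaw -12.03 near x 0.4475 y lo/hi 0.2204 0.3657 far x 0.5288
  flap x [0.4576 0.4985] y [0.2459 0.2923]
scene yaw -12.26 near x 0.4462 y lo/hi 0.2245 0.4223 far x 0.5335
  flap x [0.4524 0.4921] y [0.2496 0.2981]
side yaw -12.1 near x 0.4468 y lo/hi 0.2198 0.4178 far x 0.5303
  flap x [0.4561 0.4959] y [0.2466 0.2962]
```

Request:
{"method": "apply_moves", "body": {
  "motion": [
    [0,0,-0.13,-0.06,0,0,0],
    [0,0,-0.26,-0.1,0,0,0],
    [0,0,-0.4,-0.1,0,0,0],
    [0,0,-0.53,-0.1,0,0,0],
    [0,0,-0.66,-0.1,0,0,0]
  ]
}}

```text
time_s: 3.38
ee_pos: [0.409, -0.039, 0.2561]
orientation: [0.001, -0.0, 1.0, -0.0]
force: [0.7, 0.2, -0.1]
opening: 0.094
grasp_force: 0.0
```

Request:
{"method": "apply_moves", "body": {
  "motion": [
    [0,0.04,-0.13,0,0,0,0],
    [0,0.08,-0.26,0,0,0,0],
    [0,0.08,-0.3,0,0,0,0],
    [0,0.08,-0.3,0,0,0,0]
  ]
}}

```text
time_s: 3.72
ee_pos: [0.3849, -0.1296, 0.2557]
orientation: [0.0, 0.002, 1.0, -0.0]
force: [1.1, 1.1, 0.6]
opening: 0.094
grasp_force: 0.0
```

```bash
python3 - <<'E'
from h import *
s=telemetry.state(); print(s["time_s"],s["ee_pos"],s["force"])
w=cam("wrist"); np.savez("w3.npz",**w); save(w,"w3.png",(160,60,560,340),2)
for th in("pack_mid","pack_blue_mid","rack"):
    for r in spotter.outline_of("wrist",th)[:2]:
        P,_=cloud(w,r["region"]); uv=np.array(r["xy"])*[640,400]
        print(th,round(r["score"],2),uv.round(),r["region"].sum(),np.median(P,0).round(4))
for n,w in(("wrist",w),("side",cam("side")),("scene",cam("scene"))):
    P,uv=cloud(w); hsv=cv2.cvtColor(w["img"],cv2.COLOR_RGB2HSV)[uv[:,1],uv[:,0]]
    near=np.hypot(P[:,0]-.535,P[:,1]+.15)<.06
    y=near&(hsv[:,0]>20)&(hsv[:,0]<35)&(hsv[:,1]>150)
    print(n,"yellow",y.sum(),"zmax",np.percentile(P[y,2],98).round(4)); zt=np.median(P[y&(P[:,2]>.1)],0)[2]
    t=near&(np.abs(P[:,2]-zt)<.003); print("  top rect",zt,t.sum(),cv2.minAreaRect((P[t][:,:2]*1000).astype(np.float32)))
    rk=(np.hypot(P[:,0]-.5,P[:,1]+.16)<.11)&(P[:,2]>.034)&(P[:,2]<.044)&(hsv[:,0]<16)&(hsv[:,1]>80)
    print("  rack",rk.sum(),P[rk,2].mean(),cv2.minAreaRect((P[rk][:,:2]*1000).astype(np.float32)))
E
```

```text
3.7167 [ 0.3849058  -0.12956616  0.25570458] [1.07650989 1.08661121 0.58186825]
pack_mid 0.9 [311. 158.] 1256 [ 0.3525 -0.1418  0.102 ]
pack_mid 0.88 [303. 286.] 1330 [ 0.5275 -0.1546  0.0879]
pack_blue_mid 0.59 [290. 238.] 1668 [ 0.4529 -0.1727  0.1058]
rack 0.74 [313. 226.] 2510 [ 0.4732 -0.1493  0.0239]
rack 0.23 [518. 259.] 4332 [0.5109 0.1613 0.0498]
wrist yellow 441 zmax 0.1085
  top rect 0.10695986806935712 406 ((535.3851318359375, -156.55813598632812), (21.78111457824707, 46.72605895996094), 11.688419342041016)
  rack 1014 0.0403521713024017 ((500.3980712890625, -165.7642822265625), (146.34498596191406, 62.98693084716797), 13.04670524597168)
side yellow 54 zmax 0.1048
  top rect 0.10176462074134451 71 ((538.6002807617188, -155.04681396484375), (31.440725326538086, 46.665626525878906), 13.421343803405762)
  rack 432 0.03914776333782767 ((498.8499450683594, -166.48089599609375), (147.11447143554688, 63.37105941772461), 12.4834623336792)
scene yellow 180 zmax 0.1091
  top rect 0.10602052897009817 166 ((517.0882568359375, -158.18402099609375), (78.51280212402344, 45.93055725097656), 11.210590362548828)
  rack 236 0.03973166739860477 ((502.0942077636719, -163.62657165527344), (146.32705688476562, 61.95112609863281), 13.478057861328125)
```

View pics/w3.png

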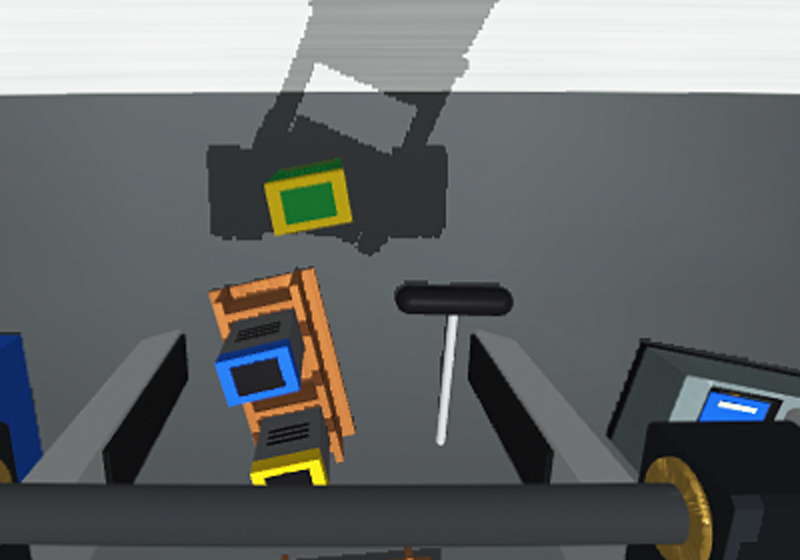

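The enlarged crop confirms it: the grey pack with the yellow rim, at crop (290,455), stands in the rack's +x pocket. The blue pack is at crop (260,370), and the green look-alike is outside the rack. Pack top centre is about (0.539, -0.1555, 0.107) with yaw 13°, and the bay is about (0.5174, 0.1655) with yaw -12°.

```bash
python3 -c "
from h import *
plan([.539,-.1555,.16],np.radians(13))"
```

```text
shift [-0.5114 -0.0988  0.318 ] turn [ 0.      0.     -0.0716] rows>= 4.4
```

Request:
{"method": "apply_moves", "body": {
  "motion": [
    [0,-0.12,-0.02,0.07,0,0,-0.0358],
    [0,-0.24,-0.04,0.14,0,0,-0.0716],
    [0,-0.36,-0.07,0.22,0,0,-0.0716],
    [0,-0.47,-0.09,0.29,0,0,-0.0716],
    [0,-0.5114,-0.0988,0.318,0,0,-0.0716]
  ]
}}

```text
time_s: 4.43
ee_pos: [0.5407, -0.1558, 0.156]
orientation: [-0.002, -0.113, 0.994, 0.001]
force: [-1.4, 0.2, -1.3]
opening: 0.094
grasp_force: 0.0
```

Request:
{"method": "apply_moves", "body": {
  "motion": [
    [0,0,0,0,0,0,0],
    [0,0,0,0,0,0,0]
  ]
}}

```text
time_s: 4.6
ee_pos: [0.5386, -0.1559, 0.1592]
orientation: [-0.001, -0.113, 0.994, 0.0]
force: [-1.0, 0.6, 0.8]
opening: 0.0939
grasp_force: 0.0
```

```bash
python3 - <<'E'
from h import *
s=telemetry.state(); print(s["time_s"],s["ee_pos"],s["orientation"],s["force"])
for n in("wrist","side","scene"):
    w=cam(n)
    P,uv=cloud(w); hsv=cv2.cvtColor(w["img"],cv2.COLOR_RGB2HSV)[uv[:,1],uv[:,0]]
    t=(np.hypot(P[:,0]-.539,P[:,1]+.156)<.035)&(np.abs(P[:,2]-.107)<.005)
    if t.sum()>15: print(n,"top",t.sum(),P[t,2].mean().round(4),cv2.minAreaRect((P[t][:,:2]*1000).astype(np.float32)))
    if n=="wrist": save(w,"w4.png")
plan([.539,-.1555,.077],np.radians(13))
E
```

```text
4.6 [ 0.53856406 -0.15585091  0.15923776] [-7.90770830e-04 -1.13007615e-01  9.93593728e-01  3.96738379e-04] [-1.02592116  0.64228574  0.77697147]
wrist top 1934 0.1071 ((539.7384643554688, -155.57679748535156), (30.55545997619629, 45.9918098449707), 12.902844429016113)
side top 269 0.1061 ((538.8914794921875, -154.6907196044922), (32.55668640136719, 46.92157745361328), 12.325602531433105)
scene top 191 0.1063 ((541.1778564453125, -153.37655639648438), (33.561729431152344, 45.69968795776367), 12.29677963256836)
shift [-0.0024  0.0029  0.2809] turn [-0.0003  0.0005 -0.0004] rows>= 2.0
```

Request:
{"method": "apply_moves", "body": {
  "motion": [
    [0,-0.004,0.002,0.07,0,0,0],
    [0,-0.004,0.002,0.14,0,0,0],
    [0,-0.004,0.002,0.21,0,0,0],
    [0,-0.004,0.002,0.274,0,0,0],
    [0,-0.004,0.002,0.274,0,0,0]
  ],
  "grip_force": 50
}}

```text
time_s: 5.17
ee_pos: [0.5379, -0.1554, 0.0757]
orientation: [-0.002, -0.112, 0.994, 0.001]
force: [-0.4, -0.3, -0.8]
opening: 0.0938
grasp_force: 0.0
```

Request:
{"method": "apply_moves", "body": {
  "motion": [
    [0.4,0,0,0,0,0,0],
    [0.6,0,0,0,0,0,0],
    [0.8,0,0,0,0,0,0],
    [1,0,0,0,0,0,0],
    [1,0,0,0,0,0,0]
  ]
}}

```text
time_s: 5.58
ee_pos: [0.5399, -0.1561, 0.0786]
orientation: [0.001, -0.112, 0.994, -0.0]
force: [0.5, 0.2, 0.8]
opening: 0.0641
grasp_force: 0.0
```

Request:
{"method": "apply_moves", "body": {
  "motion": [
    [1,0,0,0,0,0,0],
    [1,0,0,0,0,0,0],
    [1,0,0,0,0,0,0],
    [1,0,0,0,0,0,0]
  ]
}}

```text
time_s: 5.92
ee_pos: [0.5397, -0.156, 0.0778]
orientation: [0.0, -0.112, 0.994, -0.0]
force: [-0.3, -0.2, 0.8]
opening: 0.0459
grasp_force: 49.8
```

Request:
{"method": "apply_moves", "body": {
  "motion": [
    [1,0,0,-0.05,0,0,0],
    [1,0,0,-0.1,0,0,0],
    [1,0,0,-0.17,0,0,0],
    [1,0,0,-0.26,0,0,0],
    [1,0,0,-0.36,0,0,0]
  ]
}}

```text
time_s: 6.33
ee_pos: [0.5389, -0.1557, 0.1856]
orientation: [-0.001, -0.112, 0.994, 0.001]
force: [-1.1, -1.0, -2.5]
opening: 0.0461
grasp_force: 49.8
```

Request:
{"method": "apply_moves", "body": {
  "motion": [
    [1,0,0,0,0,0,0],
    [1,0,0,0,0,0,0]
  ]
}}

```text
time_s: 6.5
ee_pos: [0.54, -0.1561, 0.1866]
orientation: [0.001, -0.112, 0.994, -0.0]
force: [0.6, 0.1, -3.7]
opening: 0.0459
grasp_force: 49.8
```

```bash
python3 - <<'E'
from h import *
s=telemetry.state(); print(s["time_s"],s["ee_pos"],s["orientation"],s["force"],s["opening"],s["grasp_force"])
plan([.5174,.1655,.188],np.radians(-12))
E
```

```text
6.5 [ 0.53998377 -0.15613893  0.1865697 ] [ 9.26663017e-04 -1.12311572e-01  9.93672497e-01 -4.69210832e-04] [ 0.59988248  0.13361596 -3.70871061] 0.04588707890630313 49.845226407051086
shift [-0.1659  1.0619 -0.0057] turn [-0.0002  0.0006  0.1383] rows>= 7.7
```

Request:
{"method": "apply_moves", "body": {
  "motion": [
    [1,-0.01,0.08,0,0,0,0],
    [1,-0.03,0.2,0,0,0,0],
    [1,-0.05,0.32,0,0,0,0],
    [1,-0.07,0.44,0,0,0,0],
    [1,-0.08,0.53,0,0,0,0]
  ]
}}

```text
time_s: 6.92
ee_pos: [0.5264, 0.0067, 0.1839]
orientation: [-0.001, -0.113, 0.994, 0.0]
force: [0.9, 0.6, -2.6]
opening: 0.0459
grasp_force: 49.8
```

Request:
{"method": "apply_moves", "body": {
  "motion": [
    [1,-0.02,0.13,0,0,0,0.035],
    [1,-0.04,0.26,0,0,0,0.07],
    [1,-0.06,0.38,0,0,0,0.105],
    [1,-0.08,0.48,0,0,0,0.138],
    [1,-0.086,0.532,0,0,0,0.138]
  ]
}}

```text
time_s: 7.33
ee_pos: [0.5159, 0.1687, 0.1838]
orientation: [-0.001, 0.107, 0.994, -0.0]
force: [-0.2, -0.8, -2.0]
opening: 0.0457
grasp_force: 49.8
```

Request:
{"method": "apply_moves", "body": {
  "motion": [
    [1,0,0,0,0,0,0],
    [1,0,0,0,0,0,0]
  ]
}}

```text
time_s: 7.5
ee_pos: [0.5164, 0.1659, 0.1841]
orientation: [-0.001, 0.103, 0.995, -0.001]
force: [-0.2, -0.2, -3.0]
opening: 0.0459
grasp_force: 49.8
```

```bash
cat > rel.py <<'E'
from h import *
s=telemetry.state(); print(s["time_s"],s["ee_pos"],s["orientation"].round(4) if hasattr(s["orientation"],"round") else s["orientation"],np.round(s["force"],1))
tcp=np.array(s["ee_pos"])
for n in("wrist","side","scene"):
    w=cam(n)
    if n!="side": save(w,"rel_%s_%d.png"%(n,s["time_s"]*100),None if n=="wrist" else (380,150,520,290),1 if n=="wrist" else 4)
    P,uv=cloud(w); hsv=cv2.cvtColor(w["img"],cv2.COLOR_RGB2HSV)[uv[:,1],uv[:,0]]
    t=(np.hypot(P[:,0]-tcp[0],P[:,1]-tcp[1])<.04)&(np.abs(P[:,2]-tcp[2]-.03)<.005)&(hsv[:,0]>20)&(hsv[:,0]<35)&(hsv[:,1]>120)
    b=(np.hypot(P[:,0]-tcp[0],P[:,1]-tcp[1])<.05)&(P[:,2]<tcp[2]+.04)&(P[:,2]>tcp[2]-.08)
    if t.sum()>15:
        print(n,"yellow top",t.sum(),P[t,2].mean().round(4),cv2.minAreaRect((P[t][:,:2]*1000).astype(np.float32)))
    else: print(n,t.sum())
E
python3 rel.py; python3 fit2.py
```

```text
7.5 [0.5163789  0.16591031 0.18410173] [-1.200e-03  1.030e-01  9.947e-01 -5.000e-04] [-0.2 -0.2 -3. ]
wrist yellow top 2469 0.2133 ((516.7384643554688, 165.14645385742188), (46.676212310791016, 31.15888023376465), 78.77764892578125)
side yellow top 54 0.2119 ((504.5085754394531, 167.13316345214844), (48.18003463745117, 9.737493515014648), 77.92276763916016)
scene yellow top 149 0.2135 ((518.9456176757812, 165.94358825683594), (46.08196258544922, 34.47032165527344), 79.10710906982422)
w1.npz yaw -11.97 near x 0.4482 y lo/hi 0.2202 0.4161 far x 0.5322
  flap x [0.458  0.4985] y [0.2454 0.293 ]
w2.npz yaw -12.03 near x 0.4475 y lo/hi 0.2204 0.3657 far x 0.5288
  flap x [0.4576 0.4985] y [0.2459 0.2923]
scene yaw -12.38 near x 0.447 y lo/hi 0.2254 0.4234 far x 0.5334
  flap x [0.4538 0.4905] y [0.2506 0.2989]
side yaw -11.41 near x 0.4503 y lo/hi 0.2131 0.4089 far x 0.5341
  flap x [0.4596 0.4989] y [0.241  0.2884]
```

Both views put the pack within about 1 mm of the bay axis. I'll approach to just above the mouth with a small correction.

Request:
{"method": "apply_moves", "body": {
  "motion": [
    [1,-0.003,0.001,0.04,0,0,0.0015],
    [1,-0.003,0.001,0.08,0,0,0.0015],
    [1,-0.003,0.001,0.12,0,0,0.0015],
    [1,-0.003,0.001,0.14,0,0,0.0015],
    [1,-0.003,0.001,0.14,0,0,0.0015]
  ]
}}

```text
time_s: 8.17
ee_pos: [0.5174, 0.1653, 0.1418]
orientation: [-0.001, 0.107, 0.994, -0.0]
force: [-0.1, -0.5, -2.7]
opening: 0.0462
grasp_force: 49.8
```

Request:
{"method": "apply_moves", "body": {
  "motion": [
    [1,0,0,0,0,0,0],
    [1,0,0,0,0,0,0]
  ]
}}

```text
time_s: 8.33
ee_pos: [0.5183, 0.1658, 0.1442]
orientation: [0.0, 0.106, 0.994, 0.0]
force: [0.0, 0.1, -3.2]
opening: 0.0458
grasp_force: 49.8
```

```bash
cat > rel2.py <<'E'
from h import *
s=telemetry.state(); tcp=np.array(s["ee_pos"]); a=np.radians(-12.0); c,sn=np.cos(a),np.sin(a)
print(s["time_s"],tcp.round(4),np.round(s["force"],1),s["orientation"])
fr=lambda Q:np.c_[Q[:,:2]@[c,sn],Q[:,:2]@[-sn,c]]*1000
print("tcp",fr(tcp[None]))
for n in("wrist","side","scene"):
    w=cam(n); P,uv=cloud(w); hsv=cv2.cvtColor(w["img"],cv2.COLOR_RGB2HSV)[uv[:,1],uv[:,0]]; q=fr(P)
    if n=="scene": save(w,"r2.png",(370,140,530,260),5)
    near=np.hypot(P[:,0]-.53,P[:,1]-.2)<.17
    t=near&(np.abs(P[:,2]-tcp[2]-.0295)<.005)&(hsv[:,0]>20)&(hsv[:,0]<35)&(hsv[:,1]>120)
    b=near&((np.abs(P[:,2]-.064)<.0035)|(np.abs(P[:,2]-.072)<.0035))
    pr=lambda v:np.percentile(v,[1,99]).round(1)
    print(n,"pack X",pr(q[t,0]),"Y",pr(q[t,1]),"| body X",pr(q[b,0]),"Y",pr(q[b,1]),"->bay X",(pr(q[b,0])+[25,-62]).round(1),"Y",(pr(q[b,1])+[49,-149]).round(1))
E
python3 rel2.py
```

```text
8.3333 [0.5183 0.1658 0.1442] [ 0.   0.1 -3.2] [3.81087983e-04 1.06450605e-01 9.94317910e-01 1.29235248e-04]
tcp [[472.54268234 269.89540895]]
wrist pack X [457.8 488.1] Y [246.6 292.2] | body X [447.3 531.3] Y [221.4 415.8] ->bay X [472.3 469.3] Y [270.4 266.8]
side pack X [456.8 463. ] Y [245.9 289.3] | body X [445.6 530.1] Y [218.7 412.9] ->bay X [470.6 468.1] Y [267.7 263.9]
scene pack X [456.6 489.8] Y [249.  294.2] | body X [447.3 534.6] Y [223.  419.4] ->bay X [472.3 472.6] Y [272.  270.4]
```

View pics/r2.png

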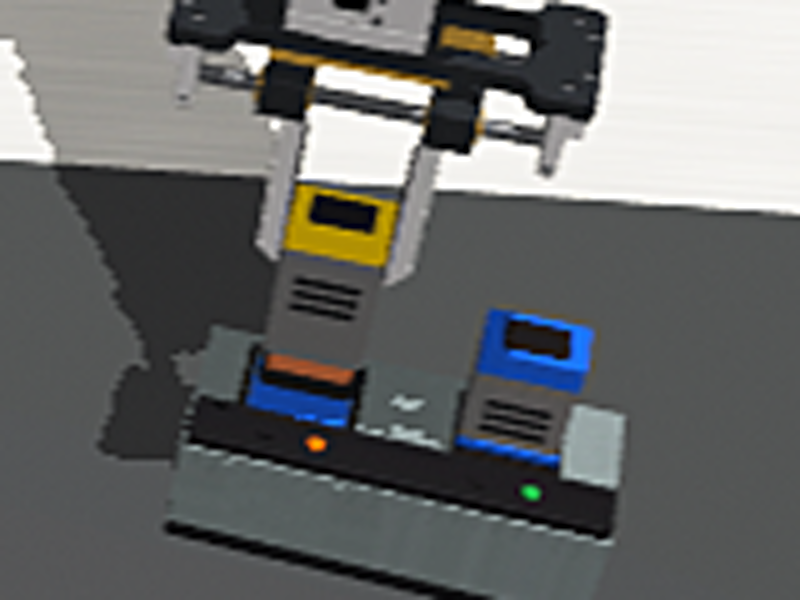

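The pack (blurred, left) hovers over the blue flap at (300,390) in the crop, and the filled bay is on the right. I'm descending in gentle steps.

Request:
{"method": "apply_moves", "body": {
  "motion": [
    [1,0.001,-0.002,0.01,0,0,0],
    [1,0.001,-0.002,0.02,0,0,0],
    [1,0.001,-0.002,0.03,0,0,0],
    [1,0.001,-0.002,0.04,0,0,0],
    [1,0.001,-0.002,0.05,0,0,0]
  ],
  "grip_force": 58
}}

```text
time_s: 8.9
ee_pos: [0.5179, 0.1653, 0.1292]
orientation: [0.0, 0.106, 0.994, 0.0]
force: [-2.1, -1.0, 9.5]
opening: 0.0457
grasp_force: 57.8
```

Request:
{"method": "apply_moves", "body": {
  "motion": [
    [1,0,0,0.005,0,0,0],
    [1,0,0,0.01,0,0,0],
    [1,0,0,0.015,0,0,0],
    [1,0,0,0.02,0,0,0],
    [1,0,0,0.025,0,0,0]
  ]
}}

```text
time_s: 9.32
ee_pos: [0.5179, 0.1655, 0.1221]
orientation: [0.001, 0.106, 0.994, 0.0]
force: [-3.6, 0.5, 7.6]
opening: 0.0456
grasp_force: 57.8
```

Request:
{"method": "apply_moves", "body": {
  "motion": [
    [1,0,0,0.006,0,0,0],
    [1,0,0,0.012,0,0,0],
    [1,0,0,0.018,0,0,0],
    [1,0,0,0.024,0,0,0],
    [1,0,0,0.03,0,0,0]
  ]
}}

```text
time_s: 9.73
ee_pos: [0.5173, 0.1655, 0.1123]
orientation: [-0.0, 0.106, 0.994, 0.0]
force: [-4.7, 0.4, 3.3]
opening: 0.0456
grasp_force: 57.8
```

Request:
{"method": "apply_moves", "body": {
  "motion": [
    [1,0,0,0.004,0,0,0],
    [1,0,0,0.008,0,0,0],
    [1,0,0,0.012,0,0,0],
    [1,0,0,0.016,0,0,0],
    [1,0,0,0.02,0,0,0]
  ]
}}

```text
time_s: 10.15
ee_pos: [0.5175, 0.1652, 0.106]
orientation: [-0.0, 0.106, 0.994, -0.0]
force: [-4.7, 1.6, 1.3]
opening: 0.0455
grasp_force: 57.8
```

Request:
{"method": "apply_moves", "body": {
  "motion": [
    [1,0,0,0.003,0,0,0],
    [1,0,0,0.006,0,0,0],
    [1,0,0,0.009,0,0,0],
    [1,0,0,0.012,0,0,0],
    [1,0,0,0.015,0,0,0]
  ]
}}

```text
time_s: 10.57
ee_pos: [0.5176, 0.1652, 0.1016]
orientation: [-0.0, 0.106, 0.994, -0.0]
force: [-4.6, 1.7, 2.0]
opening: 0.0456
grasp_force: 57.8
```

Request:
{"method": "apply_moves", "body": {
  "motion": [
    [1,0,0,0.003,0,0,0],
    [1,0,0,0.006,0,0,0],
    [1,0,0,0.009,0,0,0],
    [1,0,0,0.012,0,0,0]
  ]
}}

```text
time_s: 10.9
ee_pos: [0.5176, 0.1652, 0.098]
orientation: [-0.0, 0.106, 0.994, -0.0]
force: [-4.6, 1.2, 1.0]
opening: 0.0455
grasp_force: 57.8
```

Request:
{"method": "apply_moves", "body": {
  "motion": [
    [1,0,0,0.003,0,0,0],
    [1,0,0,0.006,0,0,0],
    [1,0,0,0.009,0,0,0],
    [1,0,0,0.012,0,0,0]
  ]
}}

```text
time_s: 11.23
ee_pos: [0.5179, 0.1653, 0.095]
orientation: [0.0, 0.106, 0.994, 0.0]
force: [-4.5, 0.6, 7.5]
opening: 0.0459
grasp_force: 57.8
```

Request:
{"method": "apply_moves", "body": {
  "motion": [
    [1,0,0,0.003,0,0,0],
    [1,0,0,0.006,0,0,0],
    [1,0,0,0.009,0,0,0]
  ]
}}

```text
time_s: 11.48
ee_pos: [0.5176, 0.1652, 0.0917]
orientation: [0.0, 0.106, 0.994, -0.0]
force: [-4.5, 0.1, 1.8]
opening: 0.046
grasp_force: 57.8
```

Request:
{"method": "apply_moves", "body": {
  "motion": [
    [1,0,0,0.003,0,0,0],
    [1,0,0,0.006,0,0,0],
    [1,0,0,0.009,0,0,0]
  ]
}}

```text
time_s: 11.73
ee_pos: [0.5175, 0.1653, 0.0889]
orientation: [-0.0, 0.106, 0.994, -0.0]
force: [-3.9, -0.2, 0.3]
opening: 0.0456
grasp_force: 57.8
```

Request:
{"method": "apply_moves", "body": {
  "motion": [
    [1,0,0,0.002,0,0,0],
    [1,0,0,0.004,0,0,0],
    [1,0,0,0.004,0,0,0]
  ]
}}

```text
time_s: 11.98
ee_pos: [0.5175, 0.1653, 0.0877]
orientation: [-0.0, 0.106, 0.994, -0.0]
force: [-4.4, 0.8, -1.1]
opening: 0.0456
grasp_force: 57.8
```

Request:
{"method": "apply_moves", "body": {
  "motion": [
    [1,0,0,0.002,0,0,0],
    [1,0,0,0.004,0,0,0],
    [1,0,0,0.004,0,0,0]
  ]
}}

```text
time_s: 12.23
ee_pos: [0.5172, 0.1651, 0.0861]
orientation: [-0.001, 0.106, 0.994, -0.0]
force: [-4.5, 0.1, -10.0]
opening: 0.0459
grasp_force: 57.8
```

Fz swung to -10 N, so the jaws are snapping in. I'll creep to the landing.

Request:
{"method": "apply_moves", "body": {
  "motion": [
    [1,0,0,0.0015,0,0,0],
    [1,0,0,0.0015,0,0,0]
  ]
}}

```text
time_s: 12.4
ee_pos: [0.5172, 0.1651, 0.0857]
orientation: [-0.001, 0.106, 0.994, -0.0]
force: [-4.7, -1.0, -5.0]
opening: 0.0455
grasp_force: 57.8
```

Request:
{"method": "apply_moves", "body": {
  "motion": [
    [1,0,0,0.0015,0,0,0],
    [1,0,0,0.0015,0,0,0]
  ]
}}

```text
time_s: 12.57
ee_pos: [0.5173, 0.1651, 0.0855]
orientation: [-0.0, 0.106, 0.994, -0.0]
force: [-5.9, -1.3, -3.2]
opening: 0.0457
grasp_force: 57.8
```

Request:
{"method": "apply_moves", "body": {
  "motion": [
    [1,0,0,0.0015,0,0,0],
    [1,0,0,0.0015,0,0,0]
  ]
}}

```text
time_s: 12.73
ee_pos: [0.5175, 0.1652, 0.0853]
orientation: [-0.0, 0.106, 0.994, -0.0]
force: [-5.3, -0.5, -3.3]
opening: 0.0455
grasp_force: 57.8
```

Request:
{"method": "apply_moves", "body": {
  "motion": [
    [1,0,0,0.0015,0,0,0],
    [1,0,0,0.0015,0,0,0]
  ]
}}

```text
time_s: 12.9
ee_pos: [0.5176, 0.1653, 0.0849]
orientation: [0.0, 0.106, 0.994, 0.0]
force: [-5.6, 0.4, -1.5]
opening: 0.0453
grasp_force: 57.8
```

Request:
{"method": "apply_moves", "body": {
  "motion": [
    [1,0,0,0.0015,0,0,0],
    [1,0,0,0.0015,0,0,0]
  ]
}}

```text
time_s: 13.07
ee_pos: [0.5177, 0.1653, 0.0848]
orientation: [0.0, 0.106, 0.994, 0.0]
force: [-5.1, 0.7, 0.5]
opening: 0.0456
grasp_force: 57.8
```

Request:
{"method": "apply_moves", "body": {
  "motion": [
    [1,0,0,0.0015,0,0,0],
    [1,0,0,0.0015,0,0,0]
  ]
}}

```text
time_s: 13.23
ee_pos: [0.5178, 0.1653, 0.0847]
orientation: [0.0, 0.106, 0.994, 0.0]
force: [-6.6, 0.7, 5.0]
opening: 0.0459
grasp_force: 57.8
```

Request:
{"method": "apply_moves", "body": {
  "motion": [
    [1,0,0,0.0015,0,0,0],
    [1,0,0,0.0015,0,0,0]
  ]
}}

```text
time_s: 13.4
ee_pos: [0.518, 0.1654, 0.0846]
orientation: [0.001, 0.106, 0.994, 0.0]
force: [-7.8, -1.0, 9.4]
opening: 0.0454
grasp_force: 57.8
```

Request:
{"method": "apply_moves", "body": {
  "motion": [
    [1,0,0,0.001,0,0,0],
    [1,0,0,0.001,0,0,0]
  ]
}}

```text
time_s: 13.57
ee_pos: [0.518, 0.1654, 0.0846]
orientation: [0.001, 0.106, 0.994, 0.0]
force: [-8.1, -0.0, 11.8]
opening: 0.0455
grasp_force: 57.8
```

The foot has landed: the force keeps climbing with z held at 0.0846. I'll ease off, release and retreat.

Request:
{"method": "apply_moves", "body": {
  "motion": [
    [1,0,0,-0.003,0,0,0],
    [0.8,0,0,-0.003,0,0,0],
    [0.3,0,0,-0.003,0,0,0],
    [0.1,0,0,-0.003,0,0,0],
    [0.1,0,0,-0.003,0,0,0]
  ]
}}

```text
time_s: 13.98
ee_pos: [0.5183, 0.1653, 0.0846]
orientation: [0.001, 0.106, 0.994, 0.0]
force: [-0.0, 0.6, 0.2]
opening: 0.062
grasp_force: 0.0
```

Request:
{"method": "apply_moves", "body": {
  "motion": [
    [0.1,0,0,0,0,0,0],
    [0.1,0,0,0,0,0,0],
    [0.1,0,0,0,0,0,0]
  ]
}}

```text
time_s: 14.23
ee_pos: [0.5177, 0.1653, 0.0842]
orientation: [0.0, 0.106, 0.994, 0.0]
force: [-1.0, 0.0, -0.2]
opening: 0.082
grasp_force: 0.0
```

Request:
{"method": "apply_moves", "body": {
  "motion": [
    [0.1,0,0,-0.05,0,0,0],
    [0.1,0,0,-0.12,0,0,0],
    [0.1,0,0,-0.2,0,0,0],
    [0.1,0,0,-0.3,0,0,0],
    [0.1,0,0,-0.4,0,0,0]
  ]
}}

```text
time_s: 14.65
ee_pos: [0.5173, 0.1652, 0.2053]
orientation: [-0.0, 0.106, 0.994, -0.0]
force: [0.1, 0.0, -0.3]
opening: 0.0849
grasp_force: 0.0
```

```bash
python3 - <<'E'
from h import *
s=telemetry.state(); print(s["time_s"],s["ee_pos"],np.round(s["force"],1),s["opening"])
w=cam("wrist"); c=cam("scene")
for n,w in(("wrist",w),("scene",c)):
    P,uv=cloud(w); hsv=cv2.cvtColor(w["img"],cv2.COLOR_RGB2HSV)[uv[:,1],uv[:,0]]
    t=(np.hypot(P[:,0]-.517,P[:,1]-.165)<.04)&(P[:,2]>.105)&(hsv[:,0]>20)&(hsv[:,0]<35)&(hsv[:,1]>120)
    A=np.c_[P[t][:,:2],np.ones(t.sum())]; f=np.linalg.lstsq(A,P[t,2],rcond=None)[0]
    print(n,t.sum(),np.percentile(P[t,2],[50,95]).round(4),"tilt",f[:2].round(3),cv2.minAreaRect((P[t][:,:2]*1000).astype(np.float32)))
save(c,"end.png",(370,140,530,260),5)
E
```

```text
14.65 [0.51732919 0.16516672 0.20527212] [ 0.1  0.  -0.3] 0.08490482589380127
wrist 2148 [0.329  0.3315] tilt [-6.447  2.871] ((513.916748046875, 172.32449340820312), (58.60918045043945, 37.079307556152344), 78.39749145507812)
scene 165 [0.1132 0.1166] tilt [0.599 1.043] ((521.766357421875, 171.06533813476562), (56.303672790527344, 41.561767578125), 80.2348861694336)
```

View pics/end.png

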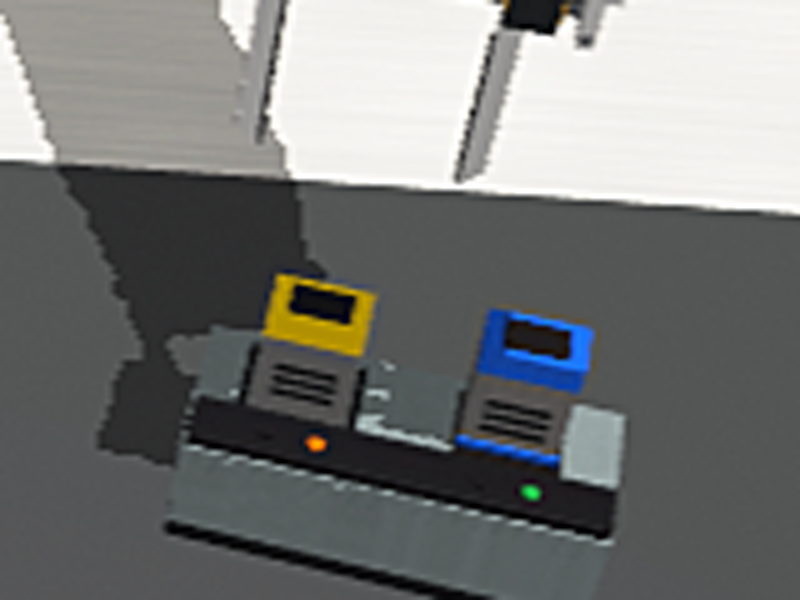

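The yellow pack at crop (315,345) sits upright in the bay, its top at about z 0.114 m, and the fingers are clear of it.

Request:
{"method": "apply_moves", "body": {
  "motion": [
    [0.1,0,0,0,0,0,0],
    [0.1,0,0,0,0,0,0],
    [0.1,0,0,0,0,0,0]
  ]
}}

```text
time_s: 15.0
ee_pos: [0.5171, 0.1651, 0.2028]
orientation: [-0.001, 0.106, 0.994, -0.0]
force: [0.0, -0.6, -0.1]
opening: 0.0845
grasp_force: 0.0
```

```bash
python3 -c "
from bench import ctrl; print(ctrl.finish_job())"
```

```text
the job is handed in; nothing more can be done
None
```

I put the yellow-topped pack in the free bay and handed the job in at about 15 s: I felt the jaws snap and the foot land (about 15 N), and the last picture shows it upright and released, but no verdict came back.

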